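# Clear the bench after oiling a turned bowl

## Robot

A 6-joint arm with a two-finger parallel gripper is mounted at the origin on the work surface. World frame = base frame: x ahead of the robot, y to its left, z up, the work surface at z = 0. Lengths are in m, angles in rad, forces in N, time in s.
With the tool pointing down it reaches from about 0.425 to 0.95 m from the base axis. Payload 3.5 kg.
Tool frame: the origin (TCP) lies midway between the tips of the shut fingers; the grasp point (between the pads) lies 19 mm behind it; z points along the fingers, y is the line along which they close (so a half turn about z gives the same grasp; the last joint's range is limited). The gripper opens to 85 mm and grips with 20 to 120 N. Pads are 22 mm wide; open, the fingers measure 114 mm over their backs; the gripper's body (76 mm by 85 mm) begins 54 mm behind the grasp point. The pads swing forward as they close: fully open they stand 13 mm farther back than shut.
Start: joints at [-1.424, 0.286, 1.577, -0, 1.279, -0.15], TCP at [0.197, -0.645, 0.231] pointing down, gripper open.
Joint ranges: [-2.77, 2.77], [-0.9, 2.22], [0.21, 2.48], [-1.53, 4.67], [0.24, 2.81], [-2.84, 2.84]. Speed limits (rad/s): [2.79, 2.79, 3.14, 3.14, 3.14, 3.14].

## Interface

Orientations are given as a unit quaternion [x, y, z, w].
In Python, from plant import ctrl gives the robot as it stands.
- The arm moves only by the tool move_arm, never from a script. Its argument "plan" is a list of rows, each an object of numbers: "x", "y", "z": the shift along the tool's x, y, z in m; "yaw": the turn about the tool's z in rad; "fingers": the closure, from 0 (fully open) to 1 (shut). In form: [{"x": .., "y": .., "z": .., "yaw": .., "fingers": ..}, ...]. A call has 1 to 5 rows; each row is the pose to reach, as a shift and turn from the pose commanded when the call began, along the tool's axes at that moment; what a row does not reach only later rows make up. A row lasts 1/10 s, in which the tool goes at most 50 mm and 8.59 degrees, less where a joint would pass 70% of its speed; a pose out of reach is approached as far as the arm can. A call with a gripper value outside its range is refused whole. The fingers move at their own pace and stop on an object; "force" is the grip in N (left out, the last holds). Time passes only in rows, so rows that repeat a pose let the fingers close. It gives the time, the measured TCP pose, the force, the opening and the grip force at its end, in the units of the state.
- ctrl.get_state(): the state, without advancing time (a new reading comes with each control period).
- ctrl.read_camera(name): name is "scene" or "top"; returns the picture (480x640x3 uint8, red, green, blue); there is no depth.
- ctrl.camera_model(name): a dict with "intrinsics" (3x3 intrinsics, pixels), "distortion" ([k1, k2, p1, p2, k3] as OpenCV has them; the pictures are not rectified), "cam_to_world" (4x4, takes a point from camera to world coordinates). Camera axes: x right, y up, looking along -z (the intrinsics and any distortion apply to the point x, -y, -z); pixel columns grow to the right and rows downward; lengths in m; the calibration is good to about 2 mm. A picture is of the moment at which its call begins. camera_model takes no time and is no camera call.
- ctrl.sign_off(): hands the job in; it is judged then, once.
The state is a dict: "time": time; "qpos": joint angles; "dq": joint speeds; "joint_efforts": joint torques, N m; "eef_pos": TCP position; "tcp_rot": TCP orientation; "contact_force": force on the tool from outside, world axes, zero at the start; "wrist_torque": the same for the moment, N m; "opening": opening from 0.0 (shut) to 1.0 (fully open); "finger_force": force on a finger pad.
Only numpy, scipy, OpenCV 4.12 (cv2) and the standard library are available. Lean on these libraries where they do the work, as an engineer would, in place of code of your own. Each camera call takes 0.05 s, during which the arm holds its last target. There are 200 camera calls.

## Task

Put the three screw-cap oil tins away first (one is standing on the bowl's drying stand): lower each one upright into an empty cell of its own in the divided wooden crate, down on the crate's floor, without dropping it. Then set the wooden bowl upright on the drying stand, its foot fully down between the four pegs, again without dropping it. Leave the jar, can, cork block and brush where they are.

Things in the scene. Friction and masses are not known exactly. Their poses are not given: they have to be found in the camera images.
- tin_a: oil tin: bare steel cylinder 58 mm across and 84 mm high with a plain paper band, a sloping shoulder to 96 mm, a short neck 24 mm across, and a black screw cap 30 mm across from 104 to 130 mm (the top). All three oil tins are alike, about 0.3 kg. Origin: centre of the underside, z up. This one starts on the drying stand, between the pegs (about 3 mm free all round).
- tin_b: oil tin: bare steel cylinder 58 mm across and 84 mm high with a plain paper band, a sloping shoulder to 96 mm, a short neck 24 mm across, and a black screw cap 30 mm across from 104 to 130 mm (the top). All three oil tins are alike, about 0.3 kg. Origin: centre of the underside, z up. Starts on the bench.
- tin_c: oil tin: bare steel cylinder 58 mm across and 84 mm high with a plain paper band, a sloping shoulder to 96 mm, a short neck 24 mm across, and a black screw cap 30 mm across from 104 to 130 mm (the top). All three oil tins are alike, about 0.3 kg. Origin: centre of the underside, z up. Starts on the bench.
- bowl: turned light-wood bowl, 60 mm high, standing on a solid foot 60 mm across and 14 mm high; above the foot it flares out to 120 mm across at 34 mm and is straight-sided from there to the rim; wall 9 mm thick, can be pinched at the rim; inner floor at 20 mm; about 0.22 kg. Origin: centre of the underside of the foot, z up.
- crate: open wooden crate fixed to the bench, 162 (x) x 240 (y) x 75 mm high, walls, floor and dividers 6 mm thick, 2 x 3 cells. Origin: centre of the underside; x and y along its sides.
- crate_in (a point): centre of the crate's inner floor, 6 mm above its underside, axes as the crate's
- cell0 (a point): centre, at floor level, of a cell of the crate. Axes are the crate's. Cells 0,1,2 form the row at crate x=-39 mm (y=-78,0,+78 mm); 3,4,5 the row at x=+39 mm (same y). Each cell is 72 x 72 mm inside; cells 1 and 5 hold the jar and the can, one each, the other four are empty.
- cell1 (a point): centre, at floor level, of a cell of the crate. Axes are the crate's. Cells 0,1,2 form the row at crate x=-39 mm (y=-78,0,+78 mm); 3,4,5 the row at x=+39 mm (same y). Each cell is 72 x 72 mm inside.
- cell2 (a point): centre, at floor level, of a cell of the crate. Axes are the crate's. Cells 0,1,2 form the row at crate x=-39 mm (y=-78,0,+78 mm); 3,4,5 the row at x=+39 mm (same y). Each cell is 72 x 72 mm inside.
- cell3 (a point): centre, at floor level, of a cell of the crate. Axes are the crate's. Cells 0,1,2 form the row at crate x=-39 mm (y=-78,0,+78 mm); 3,4,5 the row at x=+39 mm (same y). Each cell is 72 x 72 mm inside.
- cell4 (a point): centre, at floor level, of a cell of the crate. Axes are the crate's. Cells 0,1,2 form the row at crate x=-39 mm (y=-78,0,+78 mm); 3,4,5 the row at x=+39 mm (same y). Each cell is 72 x 72 mm inside.
- cell5 (a point): centre, at floor level, of a cell of the crate. Axes are the crate's. Cells 0,1,2 form the row at crate x=-39 mm (y=-78,0,+78 mm); 3,4,5 the row at x=+39 mm (same y). Each cell is 72 x 72 mm inside.
- stand: drying stand fixed to the bench: dark wood disc 130 mm across, 18 mm thick, with four upright round-topped steel pegs (10 mm thick, tops 13 mm above the disc, centres 37 mm from the disc's centre at 45, 135, 225 and 315 degrees from its x axis): 64 mm free between two facing pegs. Origin: centre of the underside.
- seat (a point): centre of the top face of the stand's disc, 18 mm above its underside
- jar: bystander: amber glass jar with steel lid, 60 mm across, 85 mm high, standing in a crate cell. Origin: centre of the underside.
- can: bystander: plain can without a neck, 58 mm across, 100 mm high, standing in a crate cell. Origin: centre of the underside.
- block: bystander: cork sanding block 85 x 42 x 30 mm lying on the bench beside the stand. Origin: centre of the underside.
- brush: bystander: flat brush lying on the bench beyond the stand, about 195 mm long (along its y, from -110 to +85 mm), 36 mm wide, 18 mm high. Origin: on the underside near mid-length.
Things that resemble listed ones, but are neither listed nor needed, are in the scene too. Leave any red look-alike of the tin_a alone. Leave any purple look-alike of the tin_c alone.

How it is judged:
By the outcome, as a careful person would: the job done as asked, in the order asked, and still so for the second after the job is handed in, with the robot touching nothing.
It also fails if it takes over 72 s, if anything falls off the work surface, if the arm or the gripper's body presses on something with over 40 N, if the wrist force passes 120 N, or if a joint passes its speed limit or range.

## Working session

There is one attempt and no reset: what is moved stays moved. The work goes in short steps, Python scripts to look and compute and a tool call to move; the robot and the scene stay as the last step left them, time stands still between calls to the robot, and variables do not carry over. Pictures are saved under pics/ and viewed, at most 10 in all, crops included, and the job is handed in when it is done.

Besides the shell and the picture viewer there is one more tool, called after "Emit:" by a JSON object that holds its "fn" and its "kwargs". move_arm: Moves the arm, as the interface text tells. Its arguments: {"type":"object","properties":{"plan":{"type":"array"},"force":{"type":"number"}},"required":["plan"]}

```bash
mkdir -p pics; python3 - <<'E'
from plant import ctrl
import cv2
for n in("scene","top"):
    im=ctrl.read_camera(n); cv2.imwrite(f"pics/{n}0.png",im[:,:,::-1])
    m=ctrl.camera_model(n); print(n,m)
s=ctrl.get_state();print(s)
E
```

```text
scene {'intrinsics': array([[515.08784508,   0.        , 316.28911742],
       [  0.        , 515.08784508, 246.13085226],
       [  0.        ,   0.        ,   1.        ]]), 'distortion': array([-0.04077313,  0.        ,  0.        ,  0.        ,  0.        ]), 'cam_to_world': array([[-0.6102863 , -0.61513314,  0.49916116,  1.03500362],
       [ 0.79198211, -0.45965523,  0.4018475 ,  0.41467305],
       [-0.01774768,  0.64056873,  0.76769573,  0.7951925 ],
       [ 0.        ,  0.        ,  0.        ,  1.        ]])}
top {'intrinsics': array([[484.46449566,   0.        , 329.55008865],
       [  0.        , 484.46449566, 236.63500312],
       [  0.        ,   0.        ,   1.        ]]), 'distortion': array([-0.01160327,  0.        ,  0.        ,  0.        ,  0.        ]), 'cam_to_world': array([[ 0.02165928,  0.98098574, -0.19286746,  0.34661027],
       [-0.99970934,  0.02329436,  0.00621383,  0.03278585],
       [ 0.0105884 ,  0.19267682,  0.98120514,  1.10206459],
       [ 0.        ,  0.        ,  0.        ,  1.        ]])}
{'time': 0.1, 'qpos': array([-1.42400898e+00,  2.87147520e-01,  1.57804185e+00, -1.50741903e-05,
        1.27862190e+00, -1.49998412e-01]), 'dq': array([ 0.00025638, -0.00168522, -0.00393922,  0.00258549,  0.00068087,
       -0.00095365]), 'joint_efforts': array([ 2.83533400e-04, -4.07297015e+01, -2.93699563e+01, -1.78418495e-04,
        3.43464242e-03,  1.58480469e-05]), 'eef_pos': array([ 0.19733883, -0.64487725,  0.23003245]), 'tcp_rot': array([ 9.89009035e-01,  1.47850932e-01, -5.43421854e-06, -1.10932068e-03]), 'contact_force': array([-0.08015553, -0.18160842,  0.1970099 ]), 'wrist_torque': array([ 0.05636105,  0.00304527, -0.03652563]), 'finger_force': 0.0, 'opening': 1.0012007116624362}
```

View pics/scene0.png

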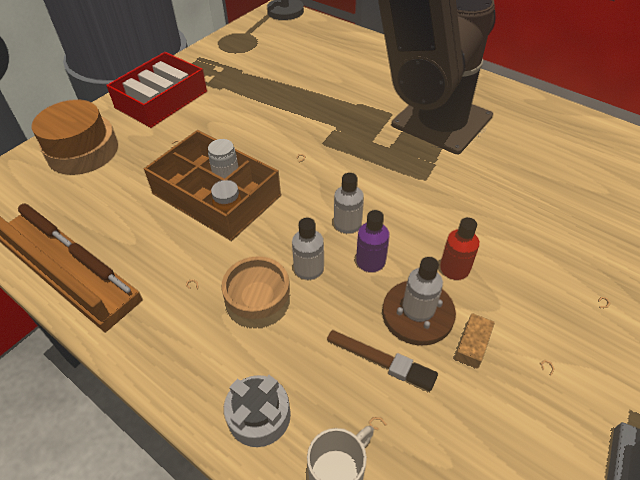

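View pics/top0.png

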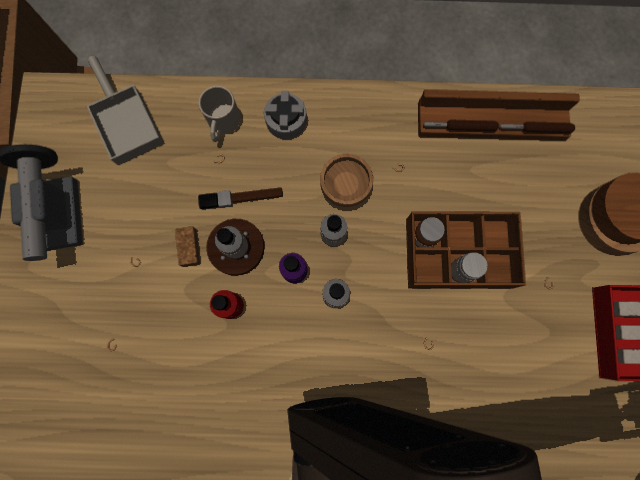

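The scene view shows steel tins at (308,250), (348,205) and (423,290, on the stand), purple at (372,240), red at (460,250) and the bowl at (256,290). In the top view the tins are at (334,230), (336,293) and (232,242). The bowl is at (346,181) and the crate spans x 408–524, y 212–288. Its jar is in the lower-middle cell (cell 1) and the can upper-left (cell 5), so the crate's axes follow the world's.

```bash
cat > h.py <<'E'
import numpy as np, cv2
from plant import ctrl
def ray(n,uv,z):
    "pixels -> world points on plane z"
    m=ctrl.camera_model(n); T=m["cam_to_world"]
    p=cv2.undistortPoints(np.float64(uv).reshape(-1,1,2),m["intrinsics"],m["distortion"]).reshape(-1,2)
    d=np.c_[p[:,0],-p[:,1],-np.ones(len(p))]@T[:3,:3].T
    o=T[:3,3]; return o+d*((z-o[2])/d[:,2])[:,None]
def cap(n,im,c,r=16,thr=45):
    "centre of black cap blob near pixel c"
    x,y=c; g=im[y-r:y+r,x-r:x+r].max(2)<thr
    k,l,s,ce=cv2.connectedComponentsWithStats(g.astype(np.uint8))
    i=1+np.argmax(s[1:,4]); pts=np.argwhere(l==i)[:,::-1].astype(np.float32)
    (cx,cy),wh,a=cv2.minAreaRect(pts); return (cx+x-r,cy+y-r),wh,s[i,4]
E
python3 - <<'E'
from h import *
S=cv2.imread("pics/scene0.png")[:,:,::-1];T=cv2.imread("pics/top0.png")[:,:,::-1]
for nm,cs,ct,z in [("B/C near bowl",(307,228),(334,222),.117),("other",(349,182),(337,291),.117),("A",(428,267),(225,237),.135),("purple",(375,218),(292,265),.117),("red",(467,227),(221,303),.117)]:
    for n,im,c in(("scene",S,cs),("top",T,ct)):
        p,wh,a=cap(n,im,c); print(nm,n,np.round(p,1),np.round(wh,1),a,ray(n,[p],z)[0].round(4))
# stand disc: dark brown
h=cv2.cvtColor(T,cv2.COLOR_RGB2HSV); print(T[265,240],T[262,215],T[280,300],T[200,346])
cr=cv2.resize(T[135:305,190:400],None,fx=3.5,fy=3.5,interpolation=cv2.INTER_CUBIC)
cv2.imwrite("pics/c1.png",cr[:,:,::-1])
cr=cv2.resize(T[195:305,395:535],None,fx=5,fy=5,interpolation=cv2.INTER_CUBIC)
cv2.imwrite("pics/c2.png",cr[:,:,::-1])
E
```

```text
B/C near bowl scene [302.1 223.4] [ 6.5 17.1] 22 [0.5674 0.0071 0.117 ]
B/C near bowl top [334.  223.5] [17. 14.] 211 [0.5683 0.0179 0.117 ]
other scene [342. 182.] [8. 0.] 9 [0.438  0.0016 0.117 ]
other top [336.5 291. ] [14.8 14.8] 192 [0.4282 0.01   0.117 ]
A scene [427.5 257. ] [1. 0.] 2 [0.5152 0.229  0.135 ]
A top [226. 236.] [18. 16.] 241 [0.533 0.237 0.135]
purple scene [367.  220.5] [3. 0.] 4 [0.4926 0.0959 0.117 ]
purple top [292.  263.5] [15. 16.] 219 [0.4823 0.1022 0.117 ]
red scene [470. 218.] [0. 0.] 1 [0.3772 0.2402 0.117 ]
red top [220.7 302.2] [19.3 14.4] 235 [0.4004 0.243  0.117 ]
[45 24 14] [42 22 12] [18  6 24] [107  75  48]
```

View pics/c1.png

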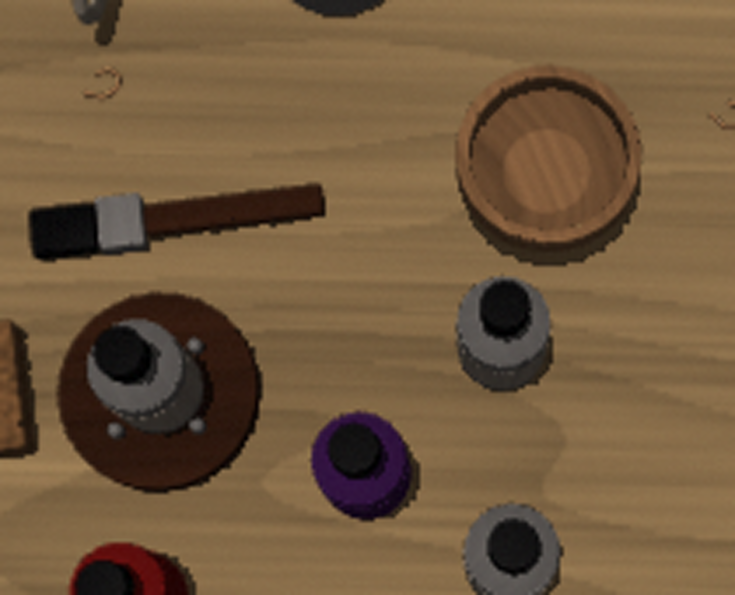

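View pics/c2.png

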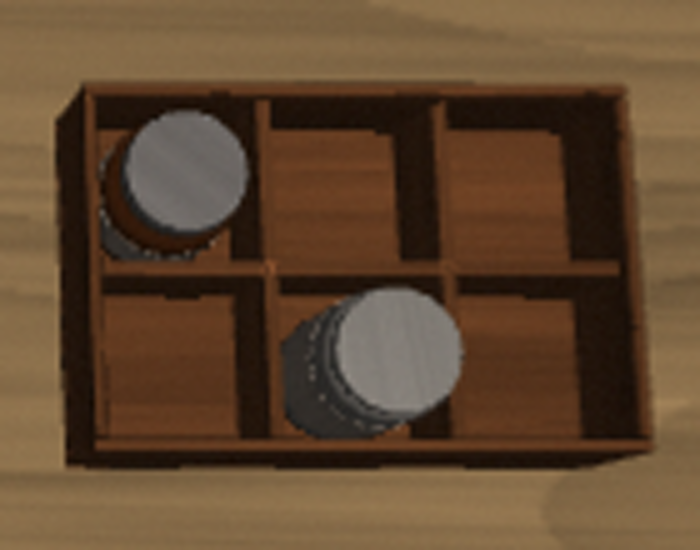

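The bowl crop shows the rim outline at crop x 457–641, y 66–248, and three stand pegs at (195,345), (197,426) and (116,430). The crate crop shows the top rim corners at (85,85), (627,87), (652,444) and (97,444). The jar is upper-left and the taller can is in the lower middle.

```bash
python3 - <<'E'
from h import *
S=cv2.imread("pics/scene0.png")[:,:,::-1]
for nm,c,z in [("near bowl",(307,228),.117),("other",(349,182),.117),("A",(428,267),.135)]:
    for t in (60,75,90):
        p,wh,a=cap("scene",S,c,14,t); print(nm,t,np.round(p,1),np.round(wh,1),a,ray("scene",[p],z)[0].round(4))
c2=lambda p:np.array(p)/5+[395,195]-.4
c1=lambda p:np.array(p)/3.5+[190,135]-.36
q=ray("top",c2([(85,85),(627,87),(652,444),(97,444)]),.075);print(q.round(4),q.mean(0),q[0]-q[1],q[1]-q[2],q[2]-q[3],q[3]-q[0])
b=ray("top",c1([(457,157),(641,157),(549,66),(549,248),(549,157)]),.06);print("bowl",b.round(4))
s=ray("top",c1([(195,345),(197,426),(116,430)]),.031);print("pegs",s.round(4),(s[0]+s[2])/2)
E
```

```text
near bowl 60 [306.5 228. ] [20. 15.] 273 [0.5713 0.0203 0.117 ]
near bowl 75 [306.5 228. ] [20. 15.] 299 [0.5713 0.0203 0.117 ]
near bowl 90 [307. 229.] [16. 22.] 328 [0.5727 0.0225 0.117 ]
other 60 [349. 182.] [18. 14.] 229 [0.4301 0.0123 0.117 ]
other 75 [349.  182.5] [19. 14.] 258 [0.4312 0.0131 0.117 ]
other 90 [348.5 183.5] [21. 15.] 283 [0.434  0.0139 0.117 ]
A 60 [427.9 267.9] [17.2 22.6] 285 [0.5343 0.2407 0.135 ]
A 75 [428.  268.2] [17.6 23.2] 362 [0.5349 0.2412 0.135 ]
A 90 [427.8 269.4] [18.1 25.5] 397 [0.537  0.2421 0.135 ]
[[ 0.6086 -0.152   0.075 ]
 [ 0.6135 -0.3906  0.075 ]
 [ 0.4567 -0.3929  0.075 ]
 [ 0.4515 -0.1554  0.075 ]] [ 0.53257606 -0.27270351  0.075     ] [-0.00498306  0.23867179  0.        ] [0.15680868 0.00223144 0.        ] [ 0.00523809 -0.2375114   0.        ] [-0.15706371 -0.00339183  0.        ]
bowl [[ 0.6816  0.05    0.06  ]
 [ 0.6846 -0.0681  0.06  ]
 [ 0.7447 -0.0081  0.06  ]
 [ 0.6228 -0.0099  0.06  ]
 [ 0.6831 -0.009   0.06  ]]
pegs [[0.5605 0.2158 0.031 ]
 [0.5079 0.2116 0.031 ]
 [0.5041 0.263  0.031 ]] [0.53228836 0.23942962 0.031     ]
```

Emit:
{"fn": "move_arm", "kwargs": {"plan": [{"x":0.036,"y":-0.034,"z":0,"yaw":0.06,"fingers":0.4},{"x":0.072,"y":-0.069,"z":0,"yaw":0.12,"fingers":0.4},{"x":0.108,"y":-0.103,"z":0,"yaw":0.18,"fingers":0.4},{"x":0.144,"y":-0.138,"z":0,"yaw":0.24,"fingers":0.4},{"x":0.18,"y":-0.172,"z":0,"yaw":0.297,"fingers":0.4}], "force": 50}}

```text
time: 0.6
eef_pos: [0.3197, -0.4262, 0.2307]
tcp_rot: [1.0, -0.002, -0.0, -0.0]
contact_force: [1.6, 0.4, -0.9]
opening: 0.598
finger_force: 0.0
```

Emit:
{"fn": "move_arm", "kwargs": {"plan": [{"x":0.025,"y":-0.043,"fingers":0.4,"z":0,"yaw":0},{"x":0.05,"y":-0.086,"fingers":0.4,"z":0,"yaw":0},{"x":0.075,"y":-0.129,"fingers":0.4,"z":0,"yaw":0},{"x":0.1,"y":-0.172,"fingers":0.4,"z":0,"yaw":0},{"x":0.12,"y":-0.21,"fingers":0.4,"z":0,"yaw":0}]}}

```text
time: 1.1
eef_pos: [0.4399, -0.216, 0.231]
tcp_rot: [1.0, 0.0, -0.0, -0.0]
contact_force: [-0.3, 0.1, 0.8]
opening: 0.596
finger_force: 0.0
```

Emit:
{"fn": "move_arm", "kwargs": {"plan": [{"x":0.026,"y":-0.043,"z":0,"yaw":0,"fingers":0.4},{"x":0.052,"y":-0.086,"z":0,"yaw":0,"fingers":0.4},{"x":0.078,"y":-0.129,"z":0,"yaw":0,"fingers":0.4},{"x":0.1,"y":-0.17,"z":0,"yaw":0,"fingers":0.4},{"x":0.117,"y":-0.205,"z":0,"yaw":0,"fingers":0.4}]}}

```text
time: 1.6
eef_pos: [0.5569, -0.0109, 0.2308]
tcp_rot: [1.0, 0.001, -0.0, -0.0]
contact_force: [0.7, -0.7, -0.2]
opening: 0.599
finger_force: 0.0
```

Emit:
{"fn": "move_arm", "kwargs": {"plan": [{"x":0.013,"y":-0.03,"z":0.02,"yaw":0,"fingers":0.4},{"x":0.013,"y":-0.03,"z":0.05,"yaw":0,"fingers":0.4},{"x":0.013,"y":-0.03,"z":0.08,"yaw":0,"fingers":0.4},{"x":0.013,"y":-0.03,"z":0.11,"yaw":0,"fingers":0.4},{"x":0.013,"y":-0.03,"z":0.13,"yaw":0,"fingers":0.4}]}}

```text
time: 2.1
eef_pos: [0.5676, 0.0171, 0.0982]
tcp_rot: [1.0, 0.0, -0.002, -0.0]
contact_force: [-1.0, 0.1, 0.7]
opening: 0.603
finger_force: 0.0
```

Emit:
{"fn": "move_arm", "kwargs": {"plan": [{"x":0,"y":0,"z":0,"yaw":0,"fingers":0.4},{"x":0,"y":0,"z":0,"yaw":0,"fingers":1},{"x":0,"y":0,"z":0,"yaw":0,"fingers":1},{"x":0,"y":0,"z":0,"yaw":0,"fingers":1},{"x":0,"y":0,"z":0,"yaw":0,"fingers":1}]}}

```text
time: 2.6
eef_pos: [0.57, 0.0165, 0.1024]
tcp_rot: [1.0, -0.0, 0.001, 0.0]
contact_force: [-0.7, 0.7, -0.2]
opening: 0.339
finger_force: 49.4
```

Emit:
{"fn": "move_arm", "kwargs": {"plan": [{"x":0,"y":0,"z":-0.01,"yaw":0,"fingers":1},{"x":0,"y":0,"z":-0.035,"yaw":0,"fingers":1},{"x":0,"y":0,"z":-0.065,"yaw":0,"fingers":1},{"x":0,"y":0,"z":-0.095,"yaw":0,"fingers":1},{"x":0,"y":0.01,"z":-0.12,"yaw":0,"fingers":1}]}}

```text
time: 3.1
eef_pos: [0.5694, 0.0073, 0.2237]
tcp_rot: [1.0, 0.001, 0.001, -0.0]
contact_force: [-0.1, -1.4, -3.3]
opening: 0.333
finger_force: 49.8
```

Emit:
{"fn": "move_arm", "kwargs": {"plan": [{"x":0,"y":0.03,"z":0,"yaw":0,"fingers":1},{"x":0,"y":0.065,"z":0,"yaw":0,"fingers":1},{"x":0,"y":0.105,"z":0,"yaw":0,"fingers":1},{"x":0,"y":0.145,"z":0,"yaw":0,"fingers":1},{"x":0,"y":0.185,"z":0,"yaw":0,"fingers":1}]}}

```text
time: 3.6
eef_pos: [0.5689, -0.1797, 0.2219]
tcp_rot: [1.0, 0.0, 0.0, 0.0]
contact_force: [1.1, -0.5, -3.6]
opening: 0.335
finger_force: 49.9
```

Emit:
{"fn": "move_arm", "kwargs": {"plan": [{"x":0,"y":0.04,"z":0,"yaw":0,"fingers":1},{"x":0,"y":0.08,"z":0,"yaw":0,"fingers":1},{"x":0.001,"y":0.12,"z":0,"yaw":0,"fingers":1},{"x":0.002,"y":0.15,"z":0,"yaw":0,"fingers":1},{"x":0.002,"y":0.169,"z":0,"yaw":0,"fingers":1}]}}

```text
time: 4.1
eef_pos: [0.5707, -0.3497, 0.2215]
tcp_rot: [1.0, -0.001, -0.0, 0.0]
contact_force: [-0.3, 0.4, -4.0]
opening: 0.336
finger_force: 49.8
```

Emit:
{"fn": "move_arm", "kwargs": {"plan": [{"x":0,"y":0.005,"z":0,"yaw":0,"fingers":1},{"x":0,"y":0.005,"z":0,"yaw":0,"fingers":1},{"x":0,"y":0.005,"z":0.01,"yaw":0,"fingers":1},{"x":0,"y":0.005,"z":0.02,"yaw":0,"fingers":1},{"x":0,"y":0.005,"z":0.02,"yaw":0,"fingers":1}]}}

```text
time: 4.6
eef_pos: [0.5703, -0.3501, 0.1981]
tcp_rot: [1.0, 0.001, -0.002, -0.002]
contact_force: [-0.4, -0.3, -3.6]
opening: 0.335
finger_force: 49.9
```

```bash
python3 - <<'E'
from h import *
T=ctrl.read_camera("top")[:,:,::-1];S=ctrl.read_camera("scene")[:,:,::-1]
cv2.imwrite("pics/v1.png",np.hstack([cv2.resize(T[150:350,380:580],None,fx=2,fy=2),cv2.resize(S[50:250,110:310],None,fx=2,fy=2)]))
print(ctrl.get_state()["eef_pos"])
E
```

```text
[ 0.57105923 -0.35122173  0.20020998]
```

View pics/v1.png

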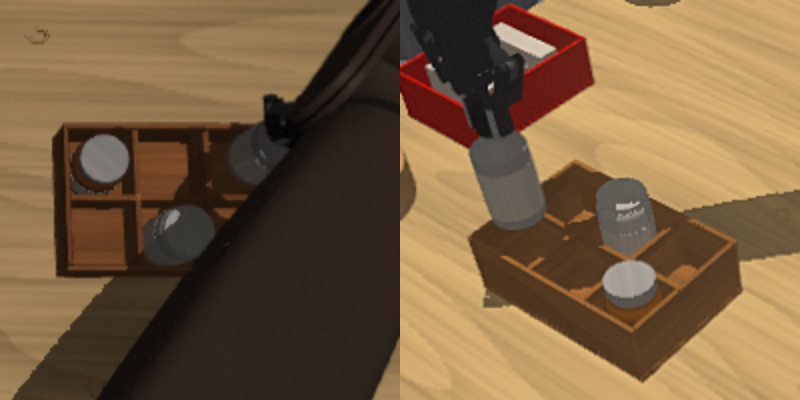

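The tin hangs upright over cell 3, at (260,155) in the left half of the crop. I'll lower it.

Emit:
{"fn": "move_arm", "kwargs": {"plan": [{"x":0.001,"y":0,"z":0.02,"yaw":0,"fingers":1},{"x":0.001,"y":0,"z":0.04,"yaw":0,"fingers":1},{"x":0.001,"y":0,"z":0.06,"yaw":0,"fingers":1},{"x":0.001,"y":0,"z":0.078,"yaw":0,"fingers":1},{"x":0.001,"y":0,"z":0.088,"yaw":0,"fingers":1}]}}

```text
time: 5.2
eef_pos: [0.5717, -0.3517, 0.1114]
tcp_rot: [1.0, 0.0, -0.001, -0.001]
contact_force: [0.2, 0.3, -3.5]
opening: 0.333
finger_force: 50.0
```

Emit:
{"fn": "move_arm", "kwargs": {"plan": [{"x":0,"y":0,"z":0.001,"yaw":0,"fingers":1},{"x":0,"y":0,"z":0.002,"yaw":0,"fingers":1},{"x":0,"y":0,"z":0.003,"yaw":0,"fingers":1},{"x":0,"y":0,"z":0.004,"yaw":0,"fingers":1},{"x":0,"y":0,"z":0.004,"yaw":0,"fingers":1}]}}

```text
time: 5.7
eef_pos: [0.5726, -0.3526, 0.1101]
tcp_rot: [1.0, -0.0, 0.0, 0.0]
contact_force: [-0.1, 0.2, -3.1]
opening: 0.332
finger_force: 50.0
```

Emit:
{"fn": "move_arm", "kwargs": {"plan": [{"x":0,"y":0,"z":0.0005,"yaw":0,"fingers":1},{"x":0,"y":0,"z":0.001,"yaw":0,"fingers":1},{"x":0,"y":0,"z":0.001,"yaw":0,"fingers":1}]}}

```text
time: 6.0
eef_pos: [0.5724, -0.3525, 0.1086]
tcp_rot: [1.0, -0.0, 0.0, 0.0]
contact_force: [0.3, -0.1, -2.0]
opening: 0.333
finger_force: 50.2
```

Emit:
{"fn": "move_arm", "kwargs": {"plan": [{"x":0,"y":0,"z":0.0005,"yaw":0,"fingers":1},{"x":0,"y":0,"z":0.001,"yaw":0,"fingers":1},{"x":0,"y":0,"z":0.001,"yaw":0,"fingers":1}]}}

```text
time: 6.3
eef_pos: [0.5728, -0.3525, 0.1085]
tcp_rot: [1.0, -0.0, 0.001, 0.0]
contact_force: [-0.3, 1.3, 3.0]
opening: 0.33
finger_force: 50.4
```

Emit:
{"fn": "move_arm", "kwargs": {"plan": [{"x":0,"y":0,"z":0,"yaw":0,"fingers":0.4},{"x":0,"y":0,"z":0,"yaw":0,"fingers":0.4},{"x":0,"y":0,"z":-0.03,"yaw":0,"fingers":0.4},{"x":0,"y":0,"z":-0.075,"yaw":0,"fingers":0.4},{"x":0,"y":0,"z":-0.12,"yaw":0,"fingers":0.4}]}}

```text
time: 6.8
eef_pos: [0.5718, -0.3522, 0.2274]
tcp_rot: [1.0, -0.0, -0.001, -0.001]
contact_force: [0.7, -0.9, -0.6]
opening: 0.602
finger_force: 0.0
```

Emit:
{"fn": "move_arm", "kwargs": {"plan": [{"x":-0.016,"y":-0.04,"z":0,"yaw":0,"fingers":0.4},{"x":-0.033,"y":-0.083,"z":0,"yaw":0,"fingers":0.4},{"x":-0.05,"y":-0.126,"z":0,"yaw":0,"fingers":0.4},{"x":-0.067,"y":-0.169,"z":0,"yaw":0,"fingers":0.4},{"x":-0.084,"y":-0.212,"z":0,"yaw":0,"fingers":0.4}]}}

```text
time: 7.3
eef_pos: [0.4875, -0.1391, 0.2273]
tcp_rot: [1.0, -0.0, 0.0, 0.0]
contact_force: [0.6, 1.5, 0.7]
opening: 0.602
finger_force: 0.0
```

Emit:
{"fn": "move_arm", "kwargs": {"plan": [{"x":-0.016,"y":-0.04,"z":0,"yaw":0,"fingers":0.4},{"x":-0.033,"y":-0.08,"z":0,"yaw":0,"fingers":0.4},{"x":-0.05,"y":-0.12,"z":0,"yaw":0,"fingers":0.4},{"x":-0.059,"y":-0.151,"z":0,"yaw":0,"fingers":0.4},{"x":-0.059,"y":-0.151,"z":0,"yaw":0,"fingers":0.4}]}}

```text
time: 7.8
eef_pos: [0.4282, 0.0133, 0.2273]
tcp_rot: [1.0, 0.002, 0.0, -0.0]
contact_force: [-0.5, -1.2, -0.6]
opening: 0.599
finger_force: 0.0
```

Emit:
{"fn": "move_arm", "kwargs": {"plan": [{"x":0,"y":0,"z":0,"yaw":0,"fingers":0.4}]}}

```text
time: 7.9
eef_pos: [0.4295, 0.0108, 0.2276]
tcp_rot: [1.0, 0.001, 0.001, 0.0]
contact_force: [-0.1, -0.7, 0.4]
opening: 0.594
finger_force: 0.0
```

```bash
python3 - <<'E'
from h import *
T=ctrl.read_camera("top")[:,:,::-1];S=ctrl.read_camera("scene")[:,:,::-1]
cv2.imwrite("pics/v2.png",np.hstack([cv2.resize(T[150:350,180:580],None,fx=1,fy=1.5)[:,:],cv2.resize(S[100:300,110:510],None,fx=1,fy=1.5)]))
print(ctrl.get_state()["eef_pos"])
E
```

```text
[0.42982018 0.00988039 0.2275146 ]
```

View pics/v2.png

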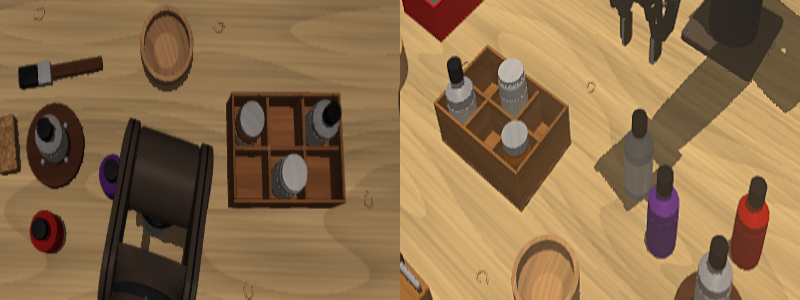

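Tin B stands upright in cell 3, and the gripper is above the near tin.

Emit:
{"fn": "move_arm", "kwargs": {"plan": [{"x":0,"y":0,"z":0.03,"yaw":0,"fingers":0.4},{"x":0,"y":0,"z":0.07,"yaw":0,"fingers":0.4},{"x":0,"y":0,"z":0.105,"yaw":0,"fingers":0.4},{"x":0,"y":0,"z":0.127,"yaw":0,"fingers":0.4},{"x":0,"y":0,"z":0.127,"yaw":0,"fingers":0.4}]}}

```text
time: 8.5
eef_pos: [0.4268, 0.01, 0.0967]
tcp_rot: [1.0, -0.001, -0.004, -0.001]
contact_force: [0.1, -0.8, 0.2]
opening: 0.599
finger_force: 0.0
```

Emit:
{"fn": "move_arm", "kwargs": {"plan": [{"x":0,"y":0,"z":0,"yaw":0,"fingers":1},{"x":0,"y":0,"z":0,"yaw":0,"fingers":1},{"x":0,"y":0,"z":0,"yaw":0,"fingers":1},{"x":0,"y":0,"z":0,"yaw":0,"fingers":1}]}}

```text
time: 8.9
eef_pos: [0.4304, 0.0102, 0.1017]
tcp_rot: [1.0, 0.0, 0.001, 0.001]
contact_force: [-0.2, -0.5, 0.2]
opening: 0.335
finger_force: 49.8
```

Emit:
{"fn": "move_arm", "kwargs": {"plan": [{"x":0,"y":0,"z":-0.01,"yaw":0,"fingers":1},{"x":0,"y":0,"z":-0.035,"yaw":0,"fingers":1},{"x":0,"y":0,"z":-0.065,"yaw":0,"fingers":1},{"x":0,"y":0,"z":-0.095,"yaw":0,"fingers":1},{"x":0,"y":0,"z":-0.12,"yaw":0,"fingers":1}]}}

```text
time: 9.4
eef_pos: [0.4292, 0.0109, 0.2224]
tcp_rot: [1.0, -0.0, 0.001, -0.0]
contact_force: [1.1, -0.5, -3.4]
opening: 0.333
finger_force: 50.0
```

Emit:
{"fn": "move_arm", "kwargs": {"plan": [{"x":0.01,"y":0.02,"z":0,"yaw":0,"fingers":1},{"x":0.025,"y":0.05,"z":0,"yaw":0,"fingers":1},{"x":0.043,"y":0.085,"z":0,"yaw":0,"fingers":1},{"x":0.06,"y":0.12,"z":0,"yaw":0,"fingers":1},{"x":0.078,"y":0.155,"z":0,"yaw":0,"fingers":1}]}}

```text
time: 9.9
eef_pos: [0.5074, -0.1453, 0.2205]
tcp_rot: [1.0, -0.0, -0.0, -0.0]
contact_force: [0.9, 0.9, -3.9]
opening: 0.335
finger_force: 50.0
```

Emit:
{"fn": "move_arm", "kwargs": {"plan": [{"x":0.018,"y":0.035,"z":0,"yaw":0,"fingers":1},{"x":0.036,"y":0.07,"z":0,"yaw":0,"fingers":1},{"x":0.052,"y":0.105,"z":0,"yaw":0,"fingers":1},{"x":0.063,"y":0.128,"z":0,"yaw":0,"fingers":1},{"x":0.063,"y":0.128,"z":0,"yaw":0,"fingers":1}]}}

```text
time: 10.4
eef_pos: [0.5707, -0.2752, 0.2201]
tcp_rot: [1.0, -0.001, -0.0, 0.0]
contact_force: [0.2, 0.2, -4.4]
opening: 0.332
finger_force: 50.2
```

Emit:
{"fn": "move_arm", "kwargs": {"plan": [{"x":0,"y":0,"z":0,"yaw":0,"fingers":1},{"x":0,"y":0,"z":0.02,"yaw":0,"fingers":1},{"x":0,"y":0,"z":0.02,"yaw":0,"fingers":1}]}}

```text
time: 10.7
eef_pos: [0.5683, -0.2699, 0.1973]
tcp_rot: [1.0, 0.0, -0.003, -0.002]
contact_force: [0.0, 0.3, -5.4]
opening: 0.337
finger_force: 50.2
```

Emit:
{"fn": "move_arm", "kwargs": {"plan": [{"x":0,"y":0,"z":0.02,"yaw":0,"fingers":1},{"x":0,"y":0,"z":0.04,"yaw":0,"fingers":1},{"x":0,"y":0,"z":0.06,"yaw":0,"fingers":1},{"x":0,"y":0,"z":0.078,"yaw":0,"fingers":1},{"x":0,"y":0,"z":0.088,"yaw":0,"fingers":1}]}}

```text
time: 11.2
eef_pos: [0.5693, -0.2707, 0.111]
tcp_rot: [1.0, 0.0, -0.001, -0.001]
contact_force: [0.6, 0.9, -3.5]
opening: 0.335
finger_force: 50.4
```

Emit:
{"fn": "move_arm", "kwargs": {"plan": [{"x":0,"y":0,"z":0.001,"yaw":0,"fingers":1},{"x":0,"y":0,"z":0.002,"yaw":0,"fingers":1},{"x":0,"y":0,"z":0.003,"yaw":0,"fingers":1},{"x":0,"y":0,"z":0.004,"yaw":0,"fingers":1},{"x":0,"y":0,"z":0.005,"yaw":0,"fingers":1}]}}

```text
time: 11.7
eef_pos: [0.5707, -0.2727, 0.1081]
tcp_rot: [1.0, -0.0, 0.001, 0.0]
contact_force: [-0.3, 0.1, -4.0]
opening: 0.334
finger_force: 50.3
```

Emit:
{"fn": "move_arm", "kwargs": {"plan": [{"x":0,"y":0,"z":0.0005,"yaw":0,"fingers":1},{"x":0,"y":0,"z":0.001,"yaw":0,"fingers":1},{"x":0,"y":0,"z":0.001,"yaw":0,"fingers":1}]}}

```text
time: 12.0
eef_pos: [0.5709, -0.2726, 0.1078]
tcp_rot: [1.0, -0.0, 0.001, 0.0]
contact_force: [0.1, 1.2, 2.9]
opening: 0.334
finger_force: 50.9
```

Emit:
{"fn": "move_arm", "kwargs": {"plan": [{"x":0,"y":0,"z":0,"yaw":0,"fingers":0.4},{"x":0,"y":0,"z":0,"yaw":0,"fingers":0.4},{"x":0,"y":0,"z":-0.03,"yaw":0,"fingers":0.4},{"x":0,"y":0,"z":-0.075,"yaw":0,"fingers":0.4},{"x":0,"y":0,"z":-0.12,"yaw":0,"fingers":0.4}]}}

```text
time: 12.5
eef_pos: [0.5698, -0.2722, 0.2265]
tcp_rot: [1.0, -0.0, -0.001, -0.0]
contact_force: [0.7, -0.1, -0.5]
opening: 0.6
finger_force: 0.0
```

Emit:
{"fn": "move_arm", "kwargs": {"plan": [{"x":0,"y":-0.04,"z":0,"yaw":0,"fingers":0.4},{"x":0,"y":-0.085,"z":0,"yaw":0,"fingers":0.4},{"x":0,"y":-0.13,"z":0,"yaw":0,"fingers":0.4},{"x":0,"y":-0.175,"z":0,"yaw":0,"fingers":0.4},{"x":0,"y":-0.22,"z":0,"yaw":0,"fingers":0.4}]}}

```text
time: 13.0
eef_pos: [0.5702, -0.0509, 0.2264]
tcp_rot: [1.0, -0.0, 0.0, 0.0]
contact_force: [1.4, 0.9, -0.4]
opening: 0.598
finger_force: 0.0
```

Emit:
{"fn": "move_arm", "kwargs": {"plan": [{"x":-0.007,"y":-0.045,"z":0,"yaw":0,"fingers":0.4},{"x":-0.014,"y":-0.09,"z":0,"yaw":0,"fingers":0.4},{"x":-0.021,"y":-0.135,"z":0,"yaw":0,"fingers":0.4},{"x":-0.028,"y":-0.18,"z":0,"yaw":0,"fingers":0.4},{"x":-0.035,"y":-0.225,"z":0,"yaw":0,"fingers":0.4}]}}

```text
time: 13.5
eef_pos: [0.535, 0.1743, 0.2264]
tcp_rot: [1.0, -0.0, 0.0, 0.0]
contact_force: [0.4, 0.7, 0.3]
opening: 0.607
finger_force: 0.0
```

Emit:
{"fn": "move_arm", "kwargs": {"plan": [{"x":-0.001,"y":-0.04,"z":0,"yaw":0,"fingers":0.4},{"x":-0.002,"y":-0.066,"z":0,"yaw":0,"fingers":0.4},{"x":-0.002,"y":-0.066,"z":0,"yaw":0,"fingers":0.4},{"x":-0.002,"y":-0.066,"z":0,"yaw":0,"fingers":0.4}]}}

```text
time: 13.9
eef_pos: [0.5333, 0.2388, 0.2261]
tcp_rot: [1.0, 0.001, 0.0, 0.0]
contact_force: [0.6, -0.7, 0.1]
opening: 0.603
finger_force: 0.0
```

Emit:
{"fn": "move_arm", "kwargs": {"plan": [{"x":0,"y":0,"z":0.03,"yaw":0,"fingers":0.4},{"x":0,"y":0,"z":0.07,"yaw":0,"fingers":0.4},{"x":0,"y":0,"z":0.095,"yaw":0,"fingers":0.4},{"x":0,"y":0,"z":0.108,"yaw":0,"fingers":0.4},{"x":0,"y":0,"z":0.108,"yaw":0,"fingers":0.4}]}}

```text
time: 14.4
eef_pos: [0.5324, 0.2371, 0.1162]
tcp_rot: [1.0, -0.001, -0.002, 0.001]
contact_force: [0.3, 0.8, -0.1]
opening: 0.598
finger_force: 0.0
```

Emit:
{"fn": "move_arm", "kwargs": {"plan": [{"x":0,"y":0,"z":0,"yaw":0,"fingers":1},{"x":0,"y":0,"z":0,"yaw":0,"fingers":1},{"x":0,"y":0,"z":0,"yaw":0,"fingers":1},{"x":0,"y":0,"z":0,"yaw":0,"fingers":1}]}}

```text
time: 14.8
eef_pos: [0.5347, 0.2389, 0.1204]
tcp_rot: [1.0, 0.0, 0.002, -0.0]
contact_force: [1.2, 0.5, 3.7]
opening: 0.34
finger_force: 49.8
```

Emit:
{"fn": "move_arm", "kwargs": {"plan": [{"x":0,"y":0,"z":-0.01,"yaw":0,"fingers":1},{"x":0,"y":0,"z":-0.03,"yaw":0,"fingers":1},{"x":0,"y":0,"z":-0.065,"yaw":0,"fingers":1},{"x":0,"y":0,"z":-0.105,"yaw":0,"fingers":1},{"x":0,"y":0,"z":-0.14,"yaw":0,"fingers":1}]}}

```text
time: 15.3
eef_pos: [0.5327, 0.2386, 0.2597]
tcp_rot: [1.0, -0.0, -0.001, 0.0]
contact_force: [0.2, 0.8, -3.3]
opening: 0.338
finger_force: 50.0
```

Emit:
{"fn": "move_arm", "kwargs": {"plan": [{"x":0,"y":0.025,"z":0,"yaw":0,"fingers":1},{"x":0,"y":0.06,"z":0,"yaw":0,"fingers":1},{"x":0,"y":0.1,"z":0,"yaw":0,"fingers":1},{"x":0,"y":0.14,"z":0,"yaw":0,"fingers":1},{"x":-0.003,"y":0.18,"z":0,"yaw":0,"fingers":1}]}}

```text
time: 15.8
eef_pos: [0.5295, 0.0574, 0.2579]
tcp_rot: [1.0, 0.0, -0.001, -0.0]
contact_force: [-0.2, -0.3, -3.7]
opening: 0.336
finger_force: 49.9
```

Emit:
{"fn": "move_arm", "kwargs": {"plan": [{"x":-0.007,"y":0.04,"z":0,"yaw":0,"fingers":1},{"x":-0.015,"y":0.08,"z":0,"yaw":0,"fingers":1},{"x":-0.023,"y":0.12,"z":0,"yaw":0,"fingers":1},{"x":-0.031,"y":0.16,"z":0,"yaw":0,"fingers":1},{"x":-0.037,"y":0.2,"z":0,"yaw":0,"fingers":1}]}}

```text
time: 16.3
eef_pos: [0.492, -0.1424, 0.2579]
tcp_rot: [1.0, -0.0, -0.001, -0.0]
contact_force: [1.1, 0.0, -3.0]
opening: 0.335
finger_force: 49.9
```

Emit:
{"fn": "move_arm", "kwargs": {"plan": [{"x":-0.003,"y":0.03,"z":0,"yaw":0,"fingers":1},{"x":-0.003,"y":0.0545,"z":0,"yaw":0,"fingers":1},{"x":-0.003,"y":0.0545,"z":0,"yaw":0,"fingers":1},{"x":-0.003,"y":0.0545,"z":0.02,"yaw":0,"fingers":1},{"x":-0.003,"y":0.0545,"z":0.04,"yaw":0,"fingers":1}]}}

```text
time: 16.8
eef_pos: [0.4903, -0.1954, 0.2183]
tcp_rot: [1.0, -0.0, 0.0, -0.0]
contact_force: [-0.3, 0.0, -3.0]
opening: 0.333
finger_force: 50.3
```

Emit:
{"fn": "move_arm", "kwargs": {"plan": [{"x":0,"y":0,"z":0.01,"yaw":0,"fingers":1},{"x":0,"y":0,"z":0.01,"yaw":0,"fingers":1}]}}

```text
time: 17.0
eef_pos: [0.489, -0.1944, 0.206]
tcp_rot: [1.0, 0.0, -0.002, -0.002]
contact_force: [0.5, 0.3, -3.5]
opening: 0.335
finger_force: 50.2
```

```bash
python3 - <<'E'
from h import *
T=ctrl.read_camera("top")[:,:,::-1];S=ctrl.read_camera("scene")[:,:,::-1]
cv2.imwrite("pics/T3.png",T);cv2.imwrite("pics/S3.png",S)
cv2.imwrite("pics/v3.png",np.hstack([cv2.resize(T[200:320,180:300],(400,400),interpolation=2),cv2.resize(S[90:290,120:320],(400,400))]))
print(ctrl.get_state()["eef_pos"])
E
```

```text
[ 0.49049829 -0.19550558  0.20877513]
```

View pics/v3.png

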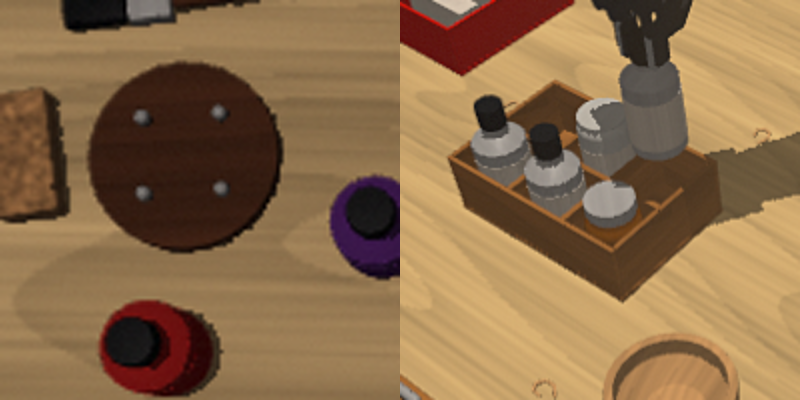

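All four pegs on the empty stand are visible, at crop (142,117), (218,113), (220,188) and (143,193). Two tins stand in the crate and the third is over cell 2.

Emit:
{"fn": "move_arm", "kwargs": {"plan": [{"x":0,"y":0,"z":0.02,"yaw":0,"fingers":1},{"x":0,"y":0,"z":0.045,"yaw":0,"fingers":1},{"x":0,"y":0,"z":0.07,"yaw":0,"fingers":1},{"x":0,"y":0,"z":0.087,"yaw":0,"fingers":1},{"x":0,"y":0,"z":0.095,"yaw":0,"fingers":1}]}}

```text
time: 17.6
eef_pos: [0.4902, -0.1956, 0.1128]
tcp_rot: [1.0, 0.0, -0.0, -0.0]
contact_force: [0.1, 0.3, -2.6]
opening: 0.333
finger_force: 50.2
```

Emit:
{"fn": "move_arm", "kwargs": {"plan": [{"x":0,"y":0,"z":0.001,"yaw":0,"fingers":1},{"x":0,"y":0,"z":0.002,"yaw":0,"fingers":1},{"x":0,"y":0,"z":0.003,"yaw":0,"fingers":1},{"x":0,"y":0,"z":0.004,"yaw":0,"fingers":1},{"x":0,"y":0,"z":0.005,"yaw":0,"fingers":1}]}}

```text
time: 18.1
eef_pos: [0.4907, -0.1961, 0.109]
tcp_rot: [1.0, -0.0, 0.001, 0.0]
contact_force: [1.1, 0.2, -3.7]
opening: 0.332
finger_force: 50.2
```

Emit:
{"fn": "move_arm", "kwargs": {"plan": [{"x":0,"y":0,"z":0.0005,"yaw":0,"fingers":1},{"x":0,"y":0,"z":0.001,"yaw":0,"fingers":1},{"x":0,"y":0,"z":0.001,"yaw":0,"fingers":1}]}}

```text
time: 18.4
eef_pos: [0.4909, -0.196, 0.1084]
tcp_rot: [1.0, -0.0, 0.001, 0.0]
contact_force: [-0.5, 1.6, 3.2]
opening: 0.332
finger_force: 50.8
```

```bash
python3 - <<'E'
from h import *
c=lambda p:np.array(p)*.3+[180,200]-.35
# subpixel pegs by brightness in top image
T=cv2.imread("pics/T3.png").astype(float)
P=[]
for p in c([(142,117),(218,113),(220,188),(143,193)]):
    x,y=np.round(p).astype(int);w=T[y-4:y+5,x-4:x+5].min(2);w=np.clip(w-45,0,None)
    yy,xx=np.mgrid[y-4:y+5,x-4:x+5];P.append([(w*xx).sum()/w.sum(),(w*yy).sum()/w.sum()])
q=ray("top",P,.030);print(q.round(4),q.mean(0).round(4),[np.linalg.norm(q[i]-q[i-2]).round(4) for i in(2,3)])
# bowl edges in top & scene: hue sat info
B=cv2.imread("pics/top0.png");S=cv2.imread("pics/S3.png")
h=cv2.cvtColor(B,cv2.COLOR_BGR2HSV);print(h[181,300:400:3].tolist())
h=cv2.cvtColor(S,cv2.COLOR_BGR2HSV);print(h[300,205:310:4].tolist())
E
```

```text
[[0.5568 0.2691 0.03  ]
 [0.5612 0.217  0.03  ]
 [0.509  0.2126 0.03  ]
 [0.5048 0.2647 0.03  ]] [0.5329 0.2409 0.03  ] [np.float64(0.074), np.float64(0.0739)]
[[17, 116, 134], [17, 118, 136], [16, 117, 135], [17, 117, 137], [17, 118, 136], [17, 118, 138], [17, 116, 139], [14, 140, 115], [14, 142, 106], [14, 139, 97], [14, 136, 92], [13, 138, 96], [13, 134, 137], [14, 137, 130], [13, 139, 127], [14, 137, 136], [14, 139, 125], [14, 138, 131], [13, 137, 125], [14, 137, 127], [14, 140, 109], [14, 141, 98], [13, 141, 103], [13, 141, 83], [13, 138, 111], [17, 116, 138], [17, 117, 139], [17, 119, 139], [17, 118, 138], [17, 115, 138], [17, 117, 137], [17, 118, 136], [17, 117, 135], [17, 119, 137]]
[[18, 119, 197], [18, 118, 195], [18, 118, 198], [18, 117, 203], [18, 117, 194], [16, 128, 78], [15, 135, 193], [15, 132, 166], [16, 137, 175], [15, 135, 176], [15, 136, 195], [15, 137, 207], [16, 137, 201], [15, 136, 193], [15, 137, 201], [15, 137, 208], [15, 137, 183], [15, 136, 185], [15, 138, 203], [16, 120, 96], [16, 130, 108], [18, 116, 123], [18, 118, 201], [18, 119, 202], [18, 118, 206], [18, 120, 202], [18, 119, 204]]
```

Emit:
{"fn": "move_arm", "kwargs": {"plan": [{"x":0,"y":0,"z":0,"yaw":0,"fingers":0.4},{"x":0,"y":0,"z":0,"yaw":0,"fingers":0.4},{"x":0,"y":0,"z":-0.03,"yaw":0,"fingers":0.4},{"x":0,"y":0,"z":-0.075,"yaw":0,"fingers":0.4},{"x":0,"y":0,"z":-0.12,"yaw":0,"fingers":0.5}]}}

```text
time: 18.9
eef_pos: [0.4897, -0.1956, 0.2277]
tcp_rot: [1.0, -0.0, -0.001, -0.0]
contact_force: [0.4, 0.3, 0.0]
opening: 0.504
finger_force: 0.0
```

Emit:
{"fn": "move_arm", "kwargs": {"plan": [{"x":0.03,"y":-0.038,"z":0,"yaw":0,"fingers":0.6},{"x":0.06,"y":-0.076,"z":0,"yaw":0,"fingers":0.6},{"x":0.09,"y":-0.114,"z":0,"yaw":0,"fingers":0.6},{"x":0.118,"y":-0.15,"z":0,"yaw":0,"fingers":0.6},{"x":0.14,"y":-0.178,"z":0,"yaw":0,"fingers":0.6}]}}

```text
time: 19.4
eef_pos: [0.6316, -0.0158, 0.2271]
tcp_rot: [1.0, 0.001, 0.0, 0.0]
contact_force: [-0.1, 0.1, 0.8]
opening: 0.401
finger_force: 0.0
```

```bash
cat >> h.py <<'E'
from scipy.optimize import least_squares
def bowl(n,im,roi,z,far,name=None):
    "im RGB; roi x0,y0,x1,y1; fit circle (r free & r=.06) to far-side silhouette on rim plane z"
    x0,y0,x1,y1=roi; h=cv2.cvtColor(np.ascontiguousarray(im[y0:y1,x0:x1]),cv2.COLOR_RGB2HSV)
    m=((h[...,1]>126)&(h[...,0]<=16)).astype(np.uint8)
    m=cv2.morphologyEx(m,cv2.MORPH_OPEN,np.ones((3,3)))
    c=max(cv2.findContours(m,0,cv2.CHAIN_APPROX_NONE)[0],key=cv2.contourArea)
    c=cv2.convexHull(c).reshape(-1,2).astype(float)+[x0,y0]
    # densify contour, push out half a pixel
    c=np.vstack([np.linspace(a,b,8,endpoint=False) for a,b in zip(c,np.roll(c,-1,0))])
    ce=c.mean(0); c+= .5*(c-ce)/np.linalg.norm(c-ce,axis=1)[:,None]
    q=ray(n,c,z)[:,:2]; mid=(q.min(0)+q.max(0))/2
    s=q[((q-mid)@np.array(far))>0]
    f=least_squares(lambda v:np.hypot(*(s-v[:2]).T)-v[2],[*mid,.06]).x
    g=least_squares(lambda v:np.hypot(*(s-v).T)-.06,mid).x
    return f.round(4),g.round(4),len(s)
E
python3 - <<'E'
from h import *
T=ctrl.read_camera("top");S=ctrl.read_camera("scene")
T0=cv2.imread("pics/top0.png")[:,:,::-1]
print(bowl("top",T0,(310,145,385,215),.06,(1,0)))
print(bowl("scene",S,(210,245,300,335),.06,(-.8,-.6)))
cv2.imwrite("pics/v4.png",np.hstack([cv2.resize(T[130:310,330:530],(400,360)),cv2.resize(S[100:350,110:387],(400,360))])[:,:,::-1])
print(ctrl.get_state()["eef_pos"])
E
```

```text
(array([ 0.6861, -0.0084,  0.0601]), array([ 0.6862, -0.0084]), 137)
(array([ 0.6967, -0.0037,  0.0609]), array([ 0.6956, -0.0045]), 75)
[ 0.63212096 -0.01451654  0.226846  ]
```

View pics/v4.png

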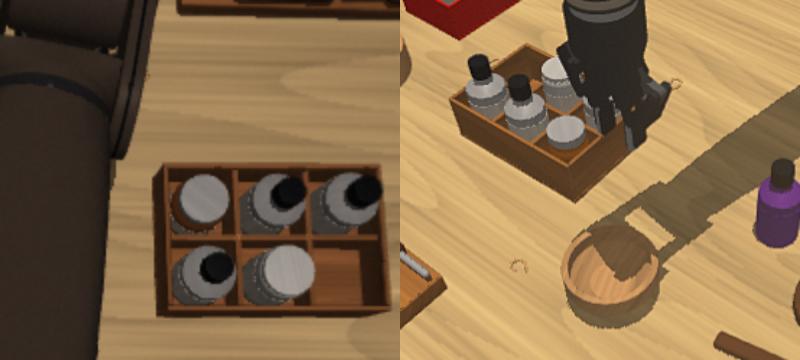

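All three tins stand in cells 2, 3 and 4. The arm's shadow falls on the bowl in this scene view, so I'll measure from the first picture instead.

```bash
python3 - <<'E'
from h import *
for f in("scene0","S3"):
    S=cv2.imread(f"pics/{f}.png")[:,:,::-1]
    print(bowl("scene",S,(210,245,300,335),.06,(-.65,-.76)))
E
```

```text
(array([ 0.687 , -0.0069,  0.0595]), array([ 0.6875, -0.0064]), 135)
(array([ 0.6874, -0.0066,  0.0597]), array([ 0.6877, -0.0063]), 109)
```

Emit:
{"fn": "move_arm", "kwargs": {"plan": [{"x":0.025,"y":-0.03,"z":0,"yaw":0,"fingers":0.6},{"x":0.055,"y":-0.063,"z":0,"yaw":0,"fingers":0.6},{"x":0.055,"y":-0.063,"z":0.03,"yaw":0,"fingers":0.6},{"x":0.055,"y":-0.063,"z":0.07,"yaw":0,"fingers":0.6},{"x":0.055,"y":-0.063,"z":0.1,"yaw":0,"fingers":0.6}]}}

```text
time: 20.0
eef_pos: [0.6845, 0.0446, 0.1248]
tcp_rot: [1.0, -0.0, -0.001, 0.0]
contact_force: [-0.9, 0.4, 0.3]
opening: 0.403
finger_force: 0.0
```

Emit:
{"fn": "move_arm", "kwargs": {"plan": [{"x":0,"y":0,"z":0.03,"yaw":0,"fingers":0.6},{"x":0,"y":0,"z":0.06,"yaw":0,"fingers":0.6},{"x":0,"y":0,"z":0.08,"yaw":0,"fingers":0.6},{"x":0,"y":0,"z":0.09,"yaw":0,"fingers":0.6},{"x":0,"y":0,"z":0.09,"yaw":0,"fingers":0.6}]}}

```text
time: 20.5
eef_pos: [0.6839, 0.0445, 0.0353]
tcp_rot: [1.0, -0.0, -0.002, -0.0]
contact_force: [-0.3, -0.1, -0.7]
opening: 0.401
finger_force: 0.0
```

Emit:
{"fn": "move_arm", "kwargs": {"plan": [{"x":0,"y":0,"z":0,"yaw":0,"fingers":0.6}]}}

```text
time: 20.6
eef_pos: [0.6861, 0.0446, 0.0384]
tcp_rot: [1.0, -0.0, 0.001, 0.0]
contact_force: [-0.3, -0.1, 1.0]
opening: 0.403
finger_force: 0.0
```

```bash
python3 - <<'E'
from h import *
S=ctrl.read_camera("scene")
cv2.imwrite("pics/v5.png",cv2.resize(S[190:350,190:370],(720,640),interpolation=2)[:600,:,::-1])
print(ctrl.get_state()["eef_pos"])
E
```

```text
[0.68656342 0.04470846 0.03914156]
```

View pics/v5.png

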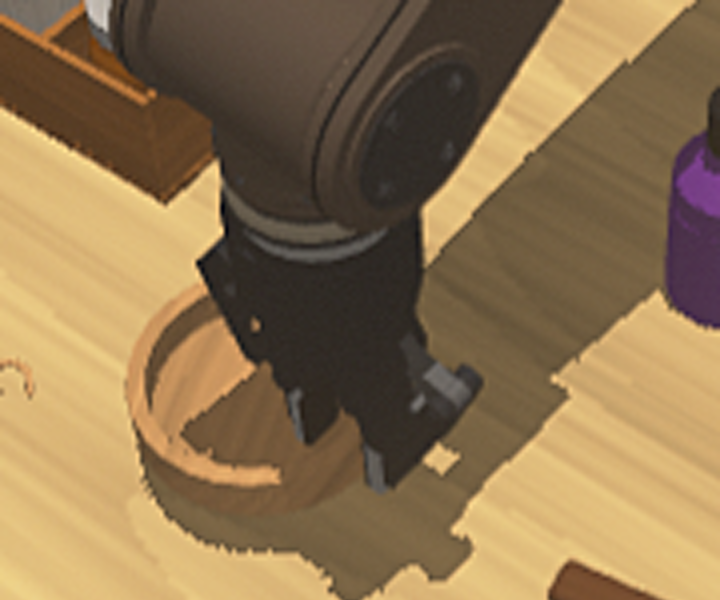

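One finger is inside the rim, at (310,420), and one is outside, at (385,460). I'll centre the gripper and close.

Emit:
{"fn": "move_arm", "kwargs": {"plan": [{"x":0,"y":-0.003,"z":0,"yaw":0,"fingers":0.6},{"x":0,"y":-0.003,"z":0,"yaw":0,"fingers":0.8},{"x":0,"y":-0.003,"z":0,"yaw":0,"fingers":1},{"x":0,"y":-0.003,"z":0,"yaw":0,"fingers":1},{"x":0,"y":-0.003,"z":0,"yaw":0,"fingers":1}], "force": 70}}

```text
time: 21.15
eef_pos: [0.6857, 0.0481, 0.0385]
tcp_rot: [1.0, -0.0, 0.0, 0.0]
contact_force: [-3.3, -0.5, 5.6]
opening: 0.103
finger_force: 68.0
```

Emit:
{"fn": "move_arm", "kwargs": {"plan": [{"x":0,"y":0,"z":0,"yaw":0,"fingers":1},{"x":0,"y":0,"z":0,"yaw":0,"fingers":1},{"x":0,"y":0,"z":-0.002,"yaw":0,"fingers":1},{"x":0,"y":0,"z":-0.005,"yaw":0,"fingers":1},{"x":0,"y":0,"z":-0.01,"yaw":0,"fingers":1}]}}

```text
time: 21.65
eef_pos: [0.6843, 0.0482, 0.0459]
tcp_rot: [1.0, -0.0, -0.001, -0.0]
contact_force: [0.1, -0.1, -2.6]
opening: 0.097
finger_force: 67.7
```

Emit:
{"fn": "move_arm", "kwargs": {"plan": [{"x":0,"y":0,"z":-0.015,"yaw":0,"fingers":1},{"x":0,"y":0,"z":-0.035,"yaw":0,"fingers":1},{"x":0,"y":0,"z":-0.06,"yaw":0,"fingers":1},{"x":0,"y":0,"z":-0.08,"yaw":0,"fingers":1},{"x":0,"y":0,"z":-0.08,"yaw":0,"fingers":1}]}}

```text
time: 22.15
eef_pos: [0.6883, 0.0479, 0.133]
tcp_rot: [1.0, -0.0, 0.005, 0.0]
contact_force: [0.5, 0.7, -1.9]
opening: 0.096
finger_force: 67.9
```

Emit:
{"fn": "move_arm", "kwargs": {"plan": [{"x":-0.01,"y":-0.018,"z":0,"yaw":0,"fingers":1},{"x":-0.024,"y":-0.042,"z":0,"yaw":0,"fingers":1},{"x":-0.042,"y":-0.07,"z":0,"yaw":0,"fingers":1},{"x":-0.06,"y":-0.1,"z":0,"yaw":0,"fingers":1},{"x":-0.078,"y":-0.13,"z":0,"yaw":0,"fingers":1}]}}

```text
time: 22.65
eef_pos: [0.6049, 0.1796, 0.1255]
tcp_rot: [1.0, -0.0, -0.002, -0.0]
contact_force: [-0.5, -0.5, -2.1]
opening: 0.097
finger_force: 68.0
```

Emit:
{"fn": "move_arm", "kwargs": {"plan": [{"x":-0.018,"y":-0.03,"z":0,"yaw":0,"fingers":1},{"x":-0.036,"y":-0.06,"z":0,"yaw":0,"fingers":1},{"x":-0.055,"y":-0.09,"z":0,"yaw":0,"fingers":1},{"x":-0.067,"y":-0.108,"z":0,"yaw":0,"fingers":1},{"x":-0.075,"y":-0.12,"z":0,"yaw":0,"fingers":1}]}}

```text
time: 23.15
eef_pos: [0.5296, 0.2998, 0.1257]
tcp_rot: [1.0, 0.001, -0.002, 0.0]
contact_force: [0.4, -0.6, -2.9]
opening: 0.095
finger_force: 68.1
```

Emit:
{"fn": "move_arm", "kwargs": {"plan": [{"x":0,"y":0,"z":0,"yaw":0,"fingers":1},{"x":0,"y":0,"z":0.02,"yaw":0,"fingers":1},{"x":0,"y":0,"z":0.036,"yaw":0,"fingers":1},{"x":0,"y":0,"z":0.036,"yaw":0,"fingers":1},{"x":0,"y":0,"z":0.036,"yaw":0,"fingers":1}]}}

```text
time: 23.65
eef_pos: [0.5323, 0.2972, 0.0904]
tcp_rot: [1.0, -0.001, -0.001, 0.0]
contact_force: [0.9, 0.5, -2.3]
opening: 0.094
finger_force: 68.3
```

```bash
python3 - <<'E'
from h import *
T=ctrl.read_camera("top");S=ctrl.read_camera("scene")
cv2.imwrite("pics/T6.png",T[:,:,::-1]);cv2.imwrite("pics/S6.png",S[:,:,::-1])
cv2.imwrite("pics/v6.png",np.hstack([cv2.resize(T[190:310,170:290],(400,400),interpolation=2),cv2.resize(S[200:370,340:510],(400,400),interpolation=2)])[:,:,::-1])
print(ctrl.get_state()["eef_pos"])
E
```

```text
[0.53324088 0.29783899 0.09198112]
```

View pics/v6.png

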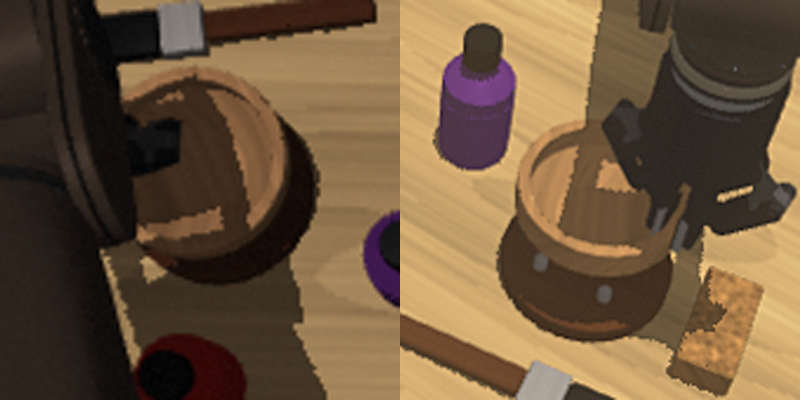

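The bowl hangs over the stand. In the top crop the rim's upper arc runs from (195,68) to (288,150), and in the scene crop its left arc runs from (518,190) to (600,122). I'll measure both against the pegs.

```bash
cat >> h.py <<'E'
def proj(n,P):
    m=ctrl.camera_model(n);W=np.linalg.inv(m["cam_to_world"]);c=np.asarray(P)@W[:3,:3].T+W[:3,3]
    return cv2.projectPoints(c*[1,-1,-1],np.zeros(3),np.zeros(3),m["intrinsics"],m["distortion"])[0].reshape(-1,2)
def arc(n,im,ctr,z,a0,a1,smin=126,hmax=16,guess=(.534,.242)):
    "rim edge by radial search: strongest outward change of saturation, on world circle rays about guess"
    sat=cv2.cvtColor(np.ascontiguousarray(im),cv2.COLOR_RGB2HSV).astype(np.float32)
    sat=cv2.GaussianBlur(sat[...,1]-4*sat[...,0],(0,0),.8)
    out=[]; rs=np.arange(.050,.070,.0003)
    for a in np.radians(np.arange(a0,a1,2)):
        P=np.c_[guess[0]+rs*np.cos(a),guess[1]+rs*np.sin(a),np.full(len(rs),z)]
        uv=proj(n,P).astype(np.float32)
        v=cv2.remap(sat,uv[None,:,0],uv[None,:,1],1)[0]
        g=v[:-6]-v[6:]; i=g.argmax()
        if g[i]>8: out.append([*P[i+3,:2]])
    s=np.array(out)
    f=lambda v:np.hypot(*(s-v).T)-.06
    r=least_squares(f,guess,loss="soft_l1",f_scale=.0005)
    return r.x.round(4),len(s),np.abs(f(r.x)).mean().round(5)
E
python3 - <<'E'
from h import *
T0=cv2.imread("pics/top0.png")[:,:,::-1];S0=cv2.imread("pics/scene0.png")[:,:,::-1]
T=cv2.imread("pics/T6.png")[:,:,::-1];S=cv2.imread("pics/S6.png")[:,:,::-1];S3=cv2.imread("pics/S3.png").astype(float)
print("check start top",arc("top",T0,0,.06,-80,60,guess=(.686,-.008)),"scene",arc("scene",S0,0,.06,150,290,guess=(.687,-.007)))
for a in((-60,10),(-75,25),(-50,25)): print("top",arc("top",T,0,.114,*a))
for a in((-150,-60),(180,290),(200,300)): print("scene",arc("scene",S,0,.114,*a))
c=np.array([.5338,.242]);A=np.radians([45,135,225,315])+.083
pr=proj("scene",np.c_[c[0]+.037*np.cos(A),c[1]+.037*np.sin(A),np.full(4,.029)])
P=[]
for p in pr:
    x,y=np.round(p).astype(int);w=np.clip(S3[y-6:y+7,x-6:x+7].min(2)-70,0,None);yy,xx=np.mgrid[y-6:y+7,x-6:x+7]
    P.append([(w*xx).sum()/w.sum(),(w*yy).sum()/w.sum()])
q=ray("scene",P,.027);print(pr.round(1).tolist(),np.round(P,1).tolist(),q.round(4),q.mean(0))
E
```

```text
check start top (array([ 0.685 , -0.0086]), 70, np.float64(0.00031)) scene (array([ 0.6884, -0.0059]), 70, np.float64(0.00045))
top (array([0.5353, 0.2419]), 35, np.float64(0.00181))
top (array([0.5387, 0.2441]), 50, np.float64(0.0028))
top (array([0.5399, 0.2485]), 38, np.float64(0.00175))
scene (array([0.5393, 0.2442]), 42, np.float64(0.00029))
scene (array([0.5393, 0.2442]), 38, np.float64(0.00031))
scene (array([0.5392, 0.2443]), 43, np.float64(0.00032))
[[426.9, 322.1], [439.5, 300.6], [412.9, 287.8], [399.7, 308.5]] [[426.9, 323.2], [439.5, 301.8], [413.0, 289.0], [399.8, 309.5]] [[0.5584 0.2709 0.027 ]
 [0.5064 0.2666 0.027 ]
 [0.5107 0.2146 0.027 ]
 [0.5624 0.2188 0.027 ]] [0.53448239 0.24274895 0.027     ]
```

```bash
python3 - <<'E'
from h import *
T=cv2.imread("pics/T6.png")[:,:,::-1];S=cv2.imread("pics/S6.png")[:,:,::-1]
def prof(n,im,g0,z,angs):
    h=cv2.cvtColor(np.ascontiguousarray(im),cv2.COLOR_RGB2HSV).astype(np.float32);rs=np.arange(.046,.074,.002)
    for a in angs:
        r=np.radians(a);P=np.c_[g0[0]+rs*np.cos(r),g0[1]+rs*np.sin(r),np.full(len(rs),z)]
        uv=proj(n,P).astype(np.float32);v=cv2.remap(h,uv[None,:,0],uv[None,:,1],1)[0]
        print(a," ".join(f"{int(x[0])}/{int(x[1])}/{int(x[2])}" for x in v))
print((np.arange(.046,.074,.002)*1000).round())
prof("top",T,(.536,.243),.114,range(20,-190,-10))
print();prof("scene",S,(.539,.244),.114,range(160,310,15))
E
```

```text
[46. 48. 50. 52. 54. 56. 58. 60. 62. 64. 66. 68. 70. 72.]
20 12/136/52 13/138/84 14/135/139 14/134/153 14/133/151 14/126/156 16/115/168 17/114/171 17/114/167 17/115/152 16/109/60 28/68/14 35/30/9 66/11/18
10 13/139/50 13/137/69 13/136/127 13/134/152 13/133/150 14/129/151 15/120/160 17/114/164 17/106/138 17/61/51 13/18/53 13/20/101 12/20/130 13/19/134
0 14/133/50 14/131/49 13/138/70 13/136/129 13/137/135 14/133/135 16/120/153 17/112/166 17/112/160 16/73/107 15/17/45 13/19/67 11/21/112 11/19/135
-10 13/136/52 13/134/59 13/134/104 13/137/149 13/134/150 14/131/147 15/124/152 17/112/167 17/114/167 17/114/160 17/114/133 16/112/141 17/115/148 16/117/107
-20 12/140/79 13/139/55 13/137/84 13/134/139 13/137/147 13/136/143 15/127/150 17/116/164 17/114/167 17/113/167 17/113/166 17/113/165 17/113/165 17/115/161
-30 13/136/116 13/136/73 13/138/70 13/137/116 14/136/141 14/136/140 14/132/149 16/120/162 17/113/170 17/115/169 17/113/169 17/114/167 17/113/167 17/113/166
-40 13/136/116 13/135/112 13/134/78 13/138/114 14/136/154 14/134/147 14/131/139 15/122/144 17/115/155 17/113/159 17/112/165 17/113/169
[... 2886 characters left out ...]
6/205 18/117/214 18/115/216 18/117/215 18/116/215 18/115/216 18/116/216
250 15/124/104 15/124/104 15/130/114 15/133/157 15/134/188 15/135/185 15/132/174 16/122/192 18/116/209 18/117/211 17/117/210 17/117/210 17/118/210 18/117/211
265 15/123/102 14/120/98 15/121/101 15/132/161 15/135/208 15/134/202 15/134/190 16/122/199 18/117/210 18/118/212 18/119/210 18/119/211 18/118/212 18/119/211
280 15/129/144 15/121/98 15/122/98 15/132/159 15/134/187 15/136/185 15/136/184 17/124/202 18/116/217 18/116/215 18/116/215 18/118/216 18/117/221 16/109/183
295 15/134/186 15/135/177 15/127/129 15/131/156 15/136/187 15/136/190 15/135/193 16/126/187 18/119/213 18/118/213 18/120/211 18/118/213 18/118/214 18/117/216
```

```bash
cat >> h.py <<'E'
def edge(n,im,g,z,angs,ch,thr):
    "pixels where channel ch (0 H,1 S,2 V) falls through thr going outward near the rim"
    h=cv2.cvtColor(np.ascontiguousarray(im),cv2.COLOR_RGB2HSV).astype(np.float32);rs=np.arange(.055,.066,.0002);out=[]
    for a in np.radians(angs):
        P=np.c_[g[0]+rs*np.cos(a),g[1]+rs*np.sin(a),np.full(len(rs),z)];uv=proj(n,P).astype(np.float32)
        v=cv2.remap(h,uv[None,:,0],uv[None,:,1],1)[0][:,ch]; i=np.where((v[:-1]>=thr)&(v[1:]<thr))[0]
        if len(i)==1: out.append(uv[i[0]])
    return np.array(out)
def onplane(n,uv,p0,nrm):
    a,b=ray(n,uv,0.),ray(n,uv,.2);d=b-a;t=((p0-a)@nrm)/(d@nrm);return a+d*t[:,None]
def centre(P,p0,nrm,r=.06):
    ex=np.array([1,0,0.]);ey=np.cross(nrm,ex);s=np.c_[(P-p0)@ex,(P-p0)@ey]
    f=least_squares(lambda v:np.hypot(*(s-v).T)-r,[0,0.],loss="soft_l1",f_scale=.0005)
    return p0+ex*f.x[0]+ey*f.x[1],np.sqrt(np.mean(f.fun**2))
E
python3 - <<'E'
from h import *
T=cv2.imread("pics/T6.png")[:,:,::-1];S=cv2.imread("pics/S6.png")[:,:,::-1]
et=np.vstack([edge("top",T,(.5345,.242),.114,range(-45,16,3),1,125),edge("top",T,(.5345,.242),.114,range(-130,-74,3),2,95)])
es=edge("scene",S,(.539,.244),.114,range(215,303,3),1,126)
print(len(et),len(es))
bt,bs=np.array([.5329,.2409]),np.array([.5345,.2427])
for dz in(0,-.002,-.004):
  for deg in(-2,0,2,4,6):
    f=np.radians(deg);nrm=np.array([0,-np.sin(f),np.cos(f)]);p0=np.array([.534,.2975,.114+dz])
    ct,rt=centre(onplane("top",et,p0,nrm),p0,nrm);cs,rs=centre(onplane("scene",es,p0,nrm),p0,nrm)
    print(dz,deg,"top rel mm",((ct[:2]-bt)*1e3).round(1),"scene rel",((cs[:2]-bs)*1e3).round(1),"rms",(rt*1e3).round(2),(rs*1e3).round(2),"z",ct[2].round(4))
E
```

```text
40 30
0 -2 top rel mm [ 0.3 -0.2] scene rel [7.4 2.8] rms 0.36 0.88 z 0.116
0 0 top rel mm [0.9 0.4] scene rel [4.8 1.6] rms 0.42 0.96 z 0.114
0 2 top rel mm [1.5 0.9] scene rel [2.2 0.2] rms 0.49 1.06 z 0.1121
0 4 top rel mm [2.1 1.4] scene rel [-0.5 -1.2] rms 0.57 1.17 z 0.1101
0 6 top rel mm [2.7 1.8] scene rel [-3.2 -2.8] rms 0.65 1.29 z 0.1082
-0.002 -2 top rel mm [0.7 0.1] scene rel [5.9 2.1] rms 0.34 0.87 z 0.114
-0.002 0 top rel mm [1.3 0.7] scene rel [3.3 0.9] rms 0.4 0.95 z 0.112
-0.002 2 top rel mm [1.9 1.2] scene rel [ 0.7 -0.5] rms 0.47 1.05 z 0.1101
-0.002 4 top rel mm [2.5 1.7] scene rel [-2.  -1.9] rms 0.55 1.16 z 0.1082
-0.002 6 top rel mm [3.1 2.1] scene rel [-4.8 -3.5] rms 0.62 1.28 z 0.1063
-0.004 -2 top rel mm [1.2 0.4] scene rel [4.5 1.5] rms 0.33 0.87 z 0.112
-0.004 0 top rel mm [1.8 0.9] scene rel [1.9 0.2] rms 0.38 0.95 z 0.11
-0.004 2 top rel mm [2.4 1.5] scene rel [-0.8 -1.2] rms 0.45 1.04 z 0.1081
-0.004 4 top rel mm [3.  1.9] scene rel [-3.5 -2.6] rms 0.52 1.15 z 0.1062
-0.004 6 top rel mm [3.6 2.3] scene rel [-6.3 -4.2] rms 0.6 1.27 z 0.1043
```

Emit:
{"fn": "move_arm", "kwargs": {"plan": [{"x":-0.0015,"y":0.001,"z":0.005,"yaw":0,"fingers":1},{"x":-0.0015,"y":0.001,"z":0.01,"yaw":0,"fingers":1},{"x":-0.0015,"y":0.001,"z":0.015,"yaw":0,"fingers":1},{"x":-0.0015,"y":0.001,"z":0.015,"yaw":0,"fingers":1}]}}

```text
time: 24.15
eef_pos: [0.5301, 0.2969, 0.0751]
tcp_rot: [1.0, -0.0, -0.001, 0.0]
contact_force: [-0.0, 0.7, -2.2]
opening: 0.095
finger_force: 68.3
```

Emit:
{"fn": "move_arm", "kwargs": {"plan": [{"x":0,"y":0,"z":0.001,"yaw":0,"fingers":1},{"x":0,"y":0,"z":0.002,"yaw":0,"fingers":1},{"x":0,"y":0,"z":0.003,"yaw":0,"fingers":1},{"x":0,"y":0,"z":0.003,"yaw":0,"fingers":1}]}}

```text
time: 24.55
eef_pos: [0.5309, 0.2971, 0.0732]
tcp_rot: [1.0, -0.0, -0.0, 0.0]
contact_force: [0.6, -0.6, -2.2]
opening: 0.095
finger_force: 68.3
```

Emit:
{"fn": "move_arm", "kwargs": {"plan": [{"x":0,"y":0,"z":0.001,"yaw":0,"fingers":1},{"x":0,"y":0,"z":0.002,"yaw":0,"fingers":1},{"x":0,"y":0,"z":0.003,"yaw":0,"fingers":1},{"x":0,"y":0,"z":0.003,"yaw":0,"fingers":1}]}}

```text
time: 24.95
eef_pos: [0.5308, 0.297, 0.0701]
tcp_rot: [1.0, -0.0, -0.0, 0.0]
contact_force: [0.1, -0.1, -1.2]
opening: 0.096
finger_force: 68.3
```

Emit:
{"fn": "move_arm", "kwargs": {"plan": [{"x":0,"y":0,"z":0.001,"yaw":0,"fingers":1},{"x":0,"y":0,"z":0.002,"yaw":0,"fingers":1},{"x":0,"y":0,"z":0.002,"yaw":0,"fingers":1}]}}

```text
time: 25.25
eef_pos: [0.5308, 0.2971, 0.0681]
tcp_rot: [1.0, -0.0, -0.0, 0.0]
contact_force: [-0.5, -0.1, -1.7]
opening: 0.097
finger_force: 68.3
```

Emit:
{"fn": "move_arm", "kwargs": {"plan": [{"x":0,"y":0,"z":0.001,"yaw":0,"fingers":1},{"x":0,"y":0,"z":0.002,"yaw":0,"fingers":1},{"x":0,"y":0,"z":0.002,"yaw":0,"fingers":1}]}}

```text
time: 25.55
eef_pos: [0.5308, 0.2971, 0.0661]
tcp_rot: [1.0, -0.0, -0.0, 0.0]
contact_force: [-1.0, 0.2, -1.9]
opening: 0.093
finger_force: 68.3
```

Emit:
{"fn": "move_arm", "kwargs": {"plan": [{"x":0,"y":0,"z":0.001,"yaw":0,"fingers":1},{"x":0,"y":0,"z":0.0015,"yaw":0,"fingers":1},{"x":0,"y":0,"z":0.0015,"yaw":0,"fingers":1}]}}

```text
time: 25.85
eef_pos: [0.5308, 0.2971, 0.0647]
tcp_rot: [1.0, -0.0, -0.0, 0.0]
contact_force: [0.1, -0.4, -2.2]
opening: 0.094
finger_force: 68.3
```

Emit:
{"fn": "move_arm", "kwargs": {"plan": [{"x":0,"y":0,"z":0.001,"yaw":0,"fingers":1},{"x":0,"y":0,"z":0.002,"yaw":0,"fingers":1},{"x":0,"y":0,"z":0.003,"yaw":0,"fingers":1},{"x":0,"y":0,"z":0.003,"yaw":0,"fingers":1}]}}

```text
time: 26.25
eef_pos: [0.5308, 0.297, 0.0615]
tcp_rot: [1.0, -0.0, -0.0, 0.0]
contact_force: [0.3, 0.5, -2.4]
opening: 0.095
finger_force: 68.3
```

Emit:
{"fn": "move_arm", "kwargs": {"plan": [{"x":0,"y":0,"z":0.001,"yaw":0,"fingers":1},{"x":0,"y":0,"z":0.002,"yaw":0,"fingers":1},{"x":0,"y":0,"z":0.002,"yaw":0,"fingers":1}]}}

```text
time: 26.55
eef_pos: [0.5308, 0.2971, 0.0596]
tcp_rot: [1.0, -0.0, -0.0, 0.0]
contact_force: [-0.4, 0.4, -1.6]
opening: 0.1
finger_force: 68.3
```

Emit:
{"fn": "move_arm", "kwargs": {"plan": [{"x":0,"y":0,"z":0.001,"yaw":0,"fingers":1},{"x":0,"y":0,"z":0.0015,"yaw":0,"fingers":1},{"x":0,"y":0,"z":0.0015,"yaw":0,"fingers":1}]}}

```text
time: 26.85
eef_pos: [0.5308, 0.2971, 0.0582]
tcp_rot: [1.0, -0.0, -0.0, 0.0]
contact_force: [-0.6, -0.3, -2.0]
opening: 0.096
finger_force: 68.3
```

Emit:
{"fn": "move_arm", "kwargs": {"plan": [{"x":0,"y":0,"z":0.0005,"yaw":0,"fingers":1},{"x":0,"y":0,"z":0.001,"yaw":0,"fingers":1},{"x":0,"y":0,"z":0.001,"yaw":0,"fingers":1}]}}

```text
time: 27.15
eef_pos: [0.5308, 0.2971, 0.0572]
tcp_rot: [1.0, -0.0, -0.0, 0.0]
contact_force: [-0.0, -0.2, -1.0]
opening: 0.096
finger_force: 68.3
```

Emit:
{"fn": "move_arm", "kwargs": {"plan": [{"x":0,"y":0,"z":0.0005,"yaw":0,"fingers":1},{"x":0,"y":0,"z":0.001,"yaw":0,"fingers":1},{"x":0,"y":0,"z":0.001,"yaw":0,"fingers":1}]}}

```text
time: 27.45
eef_pos: [0.5311, 0.2972, 0.0567]
tcp_rot: [1.0, -0.0, 0.0, -0.0]
contact_force: [-0.4, -0.2, -0.6]
opening: 0.096
finger_force: 68.5
```

Emit:
{"fn": "move_arm", "kwargs": {"plan": [{"x":0,"y":0,"z":0.0005,"yaw":0,"fingers":1},{"x":0,"y":0,"z":0.001,"yaw":0,"fingers":1},{"x":0,"y":0,"z":0.001,"yaw":0,"fingers":1}]}}

```text
time: 27.75
eef_pos: [0.5313, 0.2975, 0.0565]
tcp_rot: [1.0, -0.0, 0.0, -0.0]
contact_force: [-2.7, 0.1, 5.6]
opening: 0.094
finger_force: 69.5
```

The foot met the seat at the expected height, so I'll release and retreat upward.

Emit:
{"fn": "move_arm", "kwargs": {"plan": [{"x":0,"y":0,"z":0,"yaw":0,"fingers":0.8},{"x":0,"y":0,"z":0,"yaw":0,"fingers":0.6},{"x":0,"y":0,"z":0,"yaw":0,"fingers":0.6},{"x":0,"y":0,"z":-0.02,"yaw":0,"fingers":0.6},{"x":0,"y":0,"z":-0.05,"yaw":0,"fingers":0.6}]}}

```text
time: 28.25
eef_pos: [0.529, 0.2962, 0.1029]
tcp_rot: [1.0, -0.0, -0.003, 0.001]
contact_force: [0.2, 1.0, -0.4]
opening: 0.398
finger_force: 0.0
```

Emit:
{"fn": "move_arm", "kwargs": {"plan": [{"x":0,"y":0,"z":-0.04,"yaw":0,"fingers":0.6},{"x":0,"y":0,"z":-0.08,"yaw":0,"fingers":0.6},{"x":0,"y":-0.03,"z":-0.12,"yaw":0,"fingers":0.6},{"x":0,"y":-0.07,"z":-0.15,"yaw":0,"fingers":0.6},{"x":0,"y":-0.11,"z":-0.15,"yaw":0,"fingers":0.6}]}}

```text
time: 28.75
eef_pos: [0.5336, 0.4092, 0.2629]
tcp_rot: [1.0, -0.001, 0.005, -0.003]
contact_force: [2.0, -0.1, 1.1]
opening: 0.397
finger_force: 0.0
```

Emit:
{"fn": "move_arm", "kwargs": {"plan": [{"x":0,"y":-0.04,"z":0,"yaw":0,"fingers":0.6},{"x":0,"y":-0.08,"z":0,"yaw":0,"fingers":0.6},{"x":0,"y":-0.12,"z":0,"yaw":0,"fingers":0.6},{"x":0,"y":-0.12,"z":0,"yaw":0,"fingers":0.6}]}}

```text
time: 29.15
eef_pos: [0.5295, 0.5312, 0.2533]
tcp_rot: [1.0, 0.002, -0.001, -0.0]
contact_force: [0.2, -0.5, -0.3]
opening: 0.397
finger_force: 0.0
```

```bash
python3 - <<'E'
from h import *
T=ctrl.read_camera("top");S=ctrl.read_camera("scene")
bt,bs=np.array([.5329,.2409]),np.array([.5345,.2427])
for n,im,b,ang in(("top",T,bt,range(-70,60,3)),("scene",S,bs,range(160,300,3))):
    h=cv2.cvtColor(np.ascontiguousarray(im),cv2.COLOR_RGB2HSV)
    e=edge(n,im,b,.078,ang,1,126)
    for z in(.074,.078,.083):
        p0=np.array([*b,z]);c,r=centre(onplane(n,e,p0,np.array([0,0,1.])),p0,np.array([0,0,1.]));print(n,len(e),z,((c[:2]-b)*1e3).round(1),(r*1e3).round(2))
print(ctrl.get_state()["eef_pos"])
E
```

```text
top 41 0.074 [1.1 0. ] 1.24
top 41 0.078 [ 0.1 -0.8] 1.19
top 41 0.083 [-1.2 -1.9] 1.14
scene 39 0.074 [-1.8 -0.7] 0.24
scene 39 0.078 [1.2 0.6] 0.24
scene 39 0.083 [4.9 2.2] 0.26
[0.53053766 0.5275868  0.25400609]
```

Both views place the rim within about 1 mm of the stand centre at the seated height of 78 mm, so the bowl is fully down.

```bash
python3 -c "
from plant import ctrl
print(ctrl.sign_off())"
```

```text
the job is handed in; nothing more can be done
None
```

The three oil tins are upright on the floor of crate cells 2, 3 and 4, the bowl is seated on the drying stand between its pegs, and the job is handed in at about 29 s; the sign-off returned no verdict.

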